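# Raise the spice shelf to its second rung and seat the pawl

## Robot

A 6-joint arm with a two-finger parallel gripper is mounted at the origin on a cart in front of the work surface, level with it; the furniture and walls round the work are solid. World frame = base frame: x ahead of the robot, y to its left, z up, the work surface at z = 0. Lengths are in m, angles in rad, forces in N, time in s.
With the tool pointing down it reaches from about 0.3 to 0.775 m from the base axis. Payload 14.6 kg.
Tool frame: the origin (TCP) lies between the finger pads; the fingertips stand ctrl.tip_extent ahead of it and the grasp point (between the pads) lies 3 mm ahead of it (ctrl.tip_extent is the distance from the TCP to the fingertips, in m); z points along the fingers, y is the line along which they close (so a half turn about z gives the same grasp; the last joint's range is limited). The gripper opens to 94 mm and grips with 3 to 60 N. Pads are 16 mm wide; open, the fingers measure 119 mm over their backs; the gripper's body (75 mm by 177 mm) begins 78 mm behind the grasp point.
Start: joints at [1.048, 0.3, 1.521, -0, 1.321, -0.067], TCP at [0.242, 0.494, 0.227] pointing down, gripper open.
Joint ranges: [-3.03, 3.03], [-0.79, 2.21], [0.23, 2.52], [-1.04, 4.18], [0, 3.07], [-2.55, 2.55]. Speed limits (rad/s): [2.22, 2.22, 2.57, 3.14, 3.14, 3.14].

## Interface

Orientations are given as [roll, pitch, yaw] about the fixed x, y, z axes, in that order (R = Rz(yaw) Ry(pitch) Rx(roll)).
In Python, from station import ctrl, eyes gives the robot as it stands. The module is installed in compiled form; this text tells all that it offers.
- The arm moves only by the shell command python3 -m crank 'ROWS' [OPENING] [FORCE]. ROWS is a JSON list of rows, 1 to 10 of them, each of 6 numbers: dx, dy, dz in m, then a rotation vector rx, ry, rz in rad; each row shifts and turns the commanded pose from where the row before left it, along the tool's axes as they then stand; what a row does not reach is not made up. A row lasts 1/10 s, in which the tool goes at most 0.05 m and 0.15 rad, less where a joint would pass 70% of its speed; a pose out of reach is approached as far as the arm can. OPENING is the finger opening in m, set as the command begins (- or left out keeps the last). The fingers move at their own pace and stop on an object; FORCE is the grip in N (left out, the last holds). Time passes only in rows, so rows that do not move let the fingers close. It prints the time, the measured TCP pose, the force, the opening and the grip force at its end.
- ctrl.get_obs(): the state, without advancing time (a new reading comes with each control period).
- eyes.camera(name): name is "side" or "top"; returns a dict with "pixels" (420x560x3 uint8, blue, green, red), "fx", "fy", "cx", "cy" (pixels), "extrinsics" (4x4, takes a point from camera to world coordinates). Camera axes: x right, y up, looking along -z (the intrinsics and any distortion apply to the point x, -y, -z); pixel columns grow to the right and rows downward; lengths in m; the calibration is good to about 2 mm. A picture is of the moment at which its call begins. There is no depth.
- ctrl.hand_in(): hands the job in; it is judged then, once.
The state is a dict: "time_s": time; "qpos": joint angles; "joint_vel": joint speeds; "tau": joint torques, N m; "ee_pos": TCP position; "eef_rot": TCP orientation; "force": force on the tool from outside, world axes, zero at the start; "moment": the same for the moment, N m; "grip_width": finger opening in m; "grip_force": force on a finger pad.
Only numpy, scipy, OpenCV 4.12 (cv2) and the standard library are available. Lean on these libraries where they do the work, as an engineer would, in place of code of your own. Each camera call takes 0.05 s, during which the arm holds its last target. There are 200 camera calls.

## Task

The spice shelf has been let down to the foot of its ladder stand. Take it by its front bar, raise it until its pawl has cleared the second rung from the bottom, then lower it slowly, without letting it drop, until the pawl seats on that rung, and press it down with about 10 N to be sure it has caught, never forcing it. Leave it hooked on the second rung with the jar still standing on it, and do not disturb the other things around.

Things in the scene. Friction and masses are not known exactly. Their poses are not given: they have to be found in the camera images.
- stand: Fixed steel ladder stand: base plate 190 x 260 x 8 mm, two upright rails 300 mm tall at x = +50, y = +/-50 mm of its frame, a round bar across their top. Origin on the worktop under the tray, z up; x points from the shelf's front bar towards the rails, y along bar and rungs.
- rung_nominal (a point): Fixed point of the stand: nominal centre of the second of the three rungs (round, 10 mm, along y, 60 mm apart in height) between the rails. The strip that carries the rungs really stands up to 15 mm higher or lower than this, all three alike; that is not reported and must be felt.
- shelf (a joint): Height of the shelf above its lowest position, m; 0 at the start, stop at 0.185. Pawl seated on first, second, third rung: nominally 0.040, 0.100, 0.160, really up to 0.015 more or less. Going up, a rung pushes the pawl aside (about 1 N); the pawl swings back once the shelf is 20 to 25 mm above that rung's seat, and from then on the shelf cannot pass down below that rung.
- tray (a point): Middle of the shelf's floor, 8 mm above its underside: wooden tray 122 x 240 mm, rim 30 mm, sliding freely up and down the rails; it falls if let go unhooked. With pawl and jar it weighs 5.5 to 7.5 N. Seating is firm: within 1 to 2 mm of travel the tool goes from carrying this weight to pushing down with 10 N.
- shelf_grip (a point): Centre of the shelf's front bar, the part to hold: steel, 14 mm thick (stand's x), 110 mm long (stand's y), 16 mm high; 118 mm before the stand's origin, 120 mm above the worktop when the shelf is lowest. Below it 30 mm are open, but for a post near each end. Axes as the stand's.
- pawl: Dark steel gravity pawl hinged behind the tray: arm 45 x 24 x 10 mm whose tip hooks over a rung, round weight (22 x 50 mm) on its tail that swings the tip back up. Origin on its hinge, 25 mm from the stand's origin towards the rails, 45 mm above the shelf's underside; own x level unless a rung pushes the tip down.
- jar: Spice jar with a mustard-coloured cap, 42 mm across, 96 mm tall, standing on the shelf near one end. Origin: centre of its underside. It rides up with the shelf and must stay upright.
- shaker: Salt shaker, 44 mm across, 90 mm tall, beside the stand on the left. Origin under its centre. Leave alone.
- garlic: Garlic bulb, 56 mm, beside the stand on the right. Origin under its centre. Leave alone.
- tuna: Flat tin, 86 mm across, 40 mm tall, beside the stand on the right, farther back. Origin under its centre. Leave alone.
There are look-alikes about, which are no part of the job. Leave any orange or turquoise look-alike of the jar alone.

How it is judged:
By the outcome, as a careful person would: the job done as asked, in the order asked, and still so for the second after the job is handed in, with the robot touching nothing.
It also fails if it takes over 48 s, if anything falls off the work surface, if the arm or the gripper's body presses on something with over 40 N, if the wrist force passes 120 N, or if a joint passes its speed limit or range.

## Working session

There is one attempt and no reset: what is moved stays moved. The work goes in short steps, Python scripts to look and compute and a shell command to move; the robot and the scene stay as the last step left them, time stands still between calls to the robot, and variables do not carry over. Pictures are saved under pics/ and viewed, at most 10 in all, crops included, and the job is handed in when it is done.

```bash
mkdir -p pics; python3 - <<'E'
from station import ctrl, eyes
import cv2,numpy as np
for n in("side","top"):
    c=eyes.camera(n); cv2.imwrite(f"pics/{n}0.png",c["pixels"])
    print(n,{k:(np.round(v,4).tolist()) for k,v in c.items() if k!="pixels"})
print(ctrl.get_obs(),ctrl.tip_extent)
E
```

```text
side {'fx': 447.004, 'fy': 447.004, 'cx': 273.7629, 'cy': 209.6301, 'extrinsics': [[-0.9844, 0.1016, -0.1439, 0.4237], [-0.1756, -0.6315, 0.7552, 0.8426], [-0.0141, 0.7687, 0.6395, 0.8365], [0.0, 0.0, 0.0, 1.0]]}
top {'fx': 391.6488, 'fy': 391.6488, 'cx': 282.5849, 'cy': 207.7239, 'extrinsics': [[0.0132, 0.9975, -0.0699, 0.5079], [-0.9998, 0.012, -0.0174, -0.0162], [-0.0166, 0.0701, 0.9974, 1.0777], [0.0, 0.0, 0.0, 1.0]]}
{'time_s': 0.1, 'qpos': array([ 1.04836912e+00,  3.00395123e-01,  1.52152974e+00, -6.61247651e-06,
        1.32068033e+00, -6.66187399e-02]), 'joint_vel': array([-2.62121520e-05, -2.26857874e-03, -1.10058375e-03, -6.24164637e-04,
       -4.76715092e-05, -3.02926992e-04]), 'tau': array([-1.06378564e-03, -5.32636178e+01, -3.53286016e+01,  7.08266487e-02,
        2.35021894e-02, -5.36162236e-05]), 'ee_pos': array([0.24201046, 0.49365654, 0.22694971]), 'eef_rot': array([-3.14058194e+00, -6.10127758e-05,  2.68578580e+00]), 'force': array([-0.90029463,  0.41084681, -0.23023878]), 'moment': array([ 0.01571366, -0.00362957, -0.01815949]), 'grip_force': 0.0, 'grip_width': 0.09400686024068683} 0.022
```

View pics/side0.png

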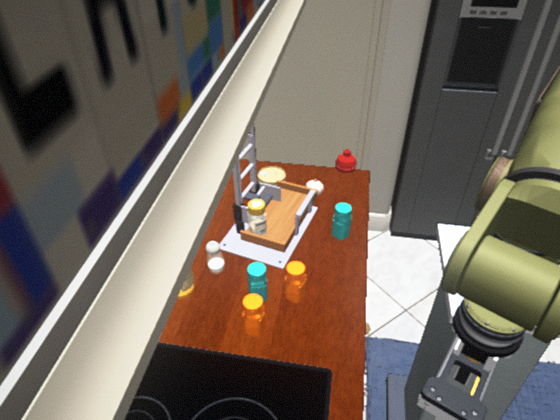

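View pics/top0.png

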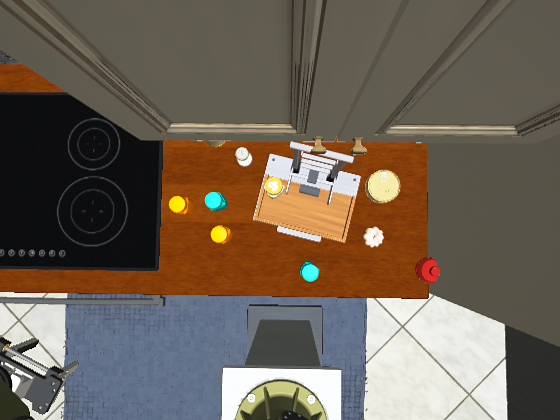

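The top view shows the tray at about (305,205), its front bar at about (300,234) and the jar with the mustard cap on the tray at (274,186). The side view shows the same jar at (257,212). The look-alikes are turquoise jars at top (214,200) and (310,272), and orange jars at (178,204) and (220,234). All four stand on the worktop, so the jar on the shelf is the right one. I'll check with an enlarged crop.

```bash
python3 - <<'E'
import cv2,numpy as np
a=cv2.imread("pics/top0.png")[135:255,230:390]; b=cv2.imread("pics/side0.png")[120:270,205:365]
cv2.imwrite("pics/topc.png",cv2.resize(a,None,fx=5,fy=5,interpolation=cv2.INTER_CUBIC))
cv2.imwrite("pics/sidec.png",cv2.resize(b,None,fx=4,fy=4,interpolation=cv2.INTER_CUBIC))
E
```

```text
(no output)
```

View pics/topc.png

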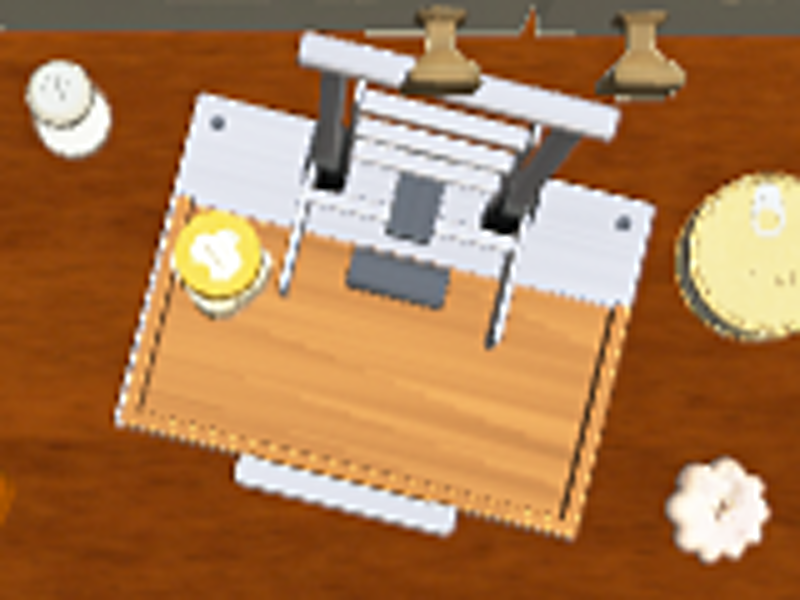

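View pics/sidec.png

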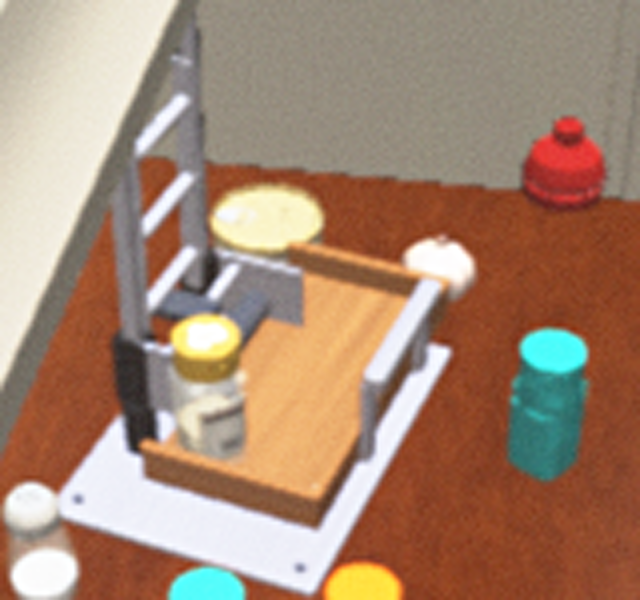

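The crop confirms it. The jar with the mustard cap stands on the tray, with its cap at topc (215,255), and all the look-alikes are off the stand. The front bar's top-face corners in topc are about (240,455), (457,507), (448,535) and (236,485).

```bash
cat > h.py <<'E'
import numpy as np
from station import ctrl, eyes
from scipy.spatial.transform import Rotation as R
def proj(c,p):
    E=c["extrinsics"]; q=(np.atleast_2d(p)-E[:3,3])@E[:3,:3]
    return np.c_[c["cx"]+c["fx"]*q[:,0]/-q[:,2], c["cy"]-c["fy"]*q[:,1]/-q[:,2]]
def delta(p,yaw):
    "tool-frame shift and rotvec to reach TCP p, pointing down with yaw"
    o=ctrl.get_obs(); A=R.from_euler('xyz',o["eef_rot"]); B=R.from_euler('xyz',[np.pi,0,yaw])
    return np.round(A.inv().apply(np.array(p)-o["ee_pos"]),4), np.round((A.inv()*B).as_rotvec(),4)
E
python3 - <<'E'
from h import *
from scipy.optimize import least_squares
T=eyes.camera("top");S=eyes.camera("side")
tc=np.array([[240,455],[457,507],[448,535],[236,485],[200,95],[655,205]])
tu=(tc+.5)/5-.5+[230,135]
sc=np.array([[437,283],[370,375]]); su=(sc+.5)/4-.5+[205,120]
def f(v):
    L=np.array([[-.111,.055,.128],[-.111,-.055,.128],[-.125,-.055,.128],[-.125,.055,.128],[v[3],.13,.008],[v[3],-.13,.008],[-.118,-.055,.128],[-.118,.055,.128]])
    W=R.from_euler('z',v[2]).apply(L)+[v[0],v[1],0]
    return np.r_[proj(T,W[:6])-tu,proj(S,W[6:])-su].ravel()
r=least_squares(f,[.55,-.05,-.25,.1]);print(r.x,np.round(r.fun.reshape(-1,2),1))
v=r.x;g=R.from_euler('z',v[2]).apply([-.118,0,.12])+[v[0],v[1],0];print("grip",g)
for z in(.24,.123):print(delta([g[0],g[1],z],v[2]+np.pi/2))
E
```

```text
[ 0.6258857  -0.06652169 -0.23360083  0.07956503] [[-0.3  0.1]
 [ 0.4  0.8]
 [ 0.9  0.9]
 [-0.9 -0.3]
 [-0.4 -0.3]
 [ 0.3  0.3]
 [-1.6 -1.2]
 [-0.1  0.9]]
grip [ 0.51109068 -0.03920681  0.12      ]
(array([-0.4762, -0.3601, -0.0127]), array([-7.0000e-04,  5.0000e-04,  1.3486e+00]))
(array([-0.4762, -0.36  ,  0.1043]), array([-7.0000e-04,  5.0000e-04,  1.3486e+00]))
```

```bash
python3 -m crank '[[-0.038,-0.0288,0,0,0,0],[-0.038,-0.0288,0,0,0,0],[-0.038,-0.0288,0,0,0,0],[-0.038,-0.0288,0,0,0,0],[-0.038,-0.0288,0,0,0,0],[-0.038,-0.0288,0,0,0,0],[-0.038,-0.0288,0,0,0,0],[-0.038,-0.0288,0,0,0,0],[-0.038,-0.0288,0,0,0,0],[-0.038,-0.0288,0,0,0,0]]' 0.05
python3 -m crank '[[0,0,0,0,0,0.135],[0,0,0,0,0,0.135],[0,0,0,0,0,0.135],[0,0,0,0,0,0.135],[0,0,0,0,0,0.135],[0,0,0,0,0,0.135],[0,0,0,0,0,0.135],[0,0,0,0,0,0.135],[0,0,0,0,0,0.135],[0,0,0,0,0,0.135]]'
python3 -c "
from h import *
for z in(.227,.123):print(delta([.5111,-.0392,z],-.2336+np.pi/2))"
```

```text
time_s: 1.2
ee_pos: [0.457, 0.066, 0.2275]
eef_rot: [3.141, 0.0, 2.686]
force: [1.2, 0.6, -0.3]
grip_width: 0.05
grip_force: 0.0
time_s: 2.2
ee_pos: [0.4565, 0.068, 0.2273]
eef_rot: [-3.141, 0.0, 1.33]
force: [0.3, -0.5, -0.3]
grip_width: 0.0502
grip_force: 0.0
(array([-0.0911,  0.0786,  0.0003]), array([-0.0002,  0.0001, -0.007 ]))
(array([-0.0911,  0.0786,  0.1043]), array([-0.0002,  0.0001, -0.007 ]))
```

```bash
python3 -m crank '[[-0.0304,0.0262,0,0,0,0],[-0.0304,0.0262,0,0,0,0],[-0.0303,0.0262,0,0,0,-0.007],[0,0,0.03,0,0,0],[0,0,0.03,0,0,0],[0,0,0,0,0,0]]'
python3 - <<'E'
from h import *
import cv2
print(delta([.5111,-.0392,.123],-.2336+np.pi/2))
S=eyes.camera("side")["pixels"][120:270,205:365]
T=eyes.camera("top")["pixels"][135:285,230:390]
cv2.imwrite("pics/pre.png",cv2.resize(np.hstack([S,T]),None,fx=2.5,fy=2.5,interpolation=cv2.INTER_CUBIC))
E
```

```text
time_s: 2.8
ee_pos: [0.5101, -0.0389, 0.1641]
eef_rot: [-3.135, 0.001, 1.342]
force: [-0.2, 0.2, -0.3]
grip_width: 0.0503
grip_force: 0.0
(array([-0.    ,  0.0013,  0.0411]), array([-0.0063,  0.0005,  0.0051]))
```

View pics/pre.png

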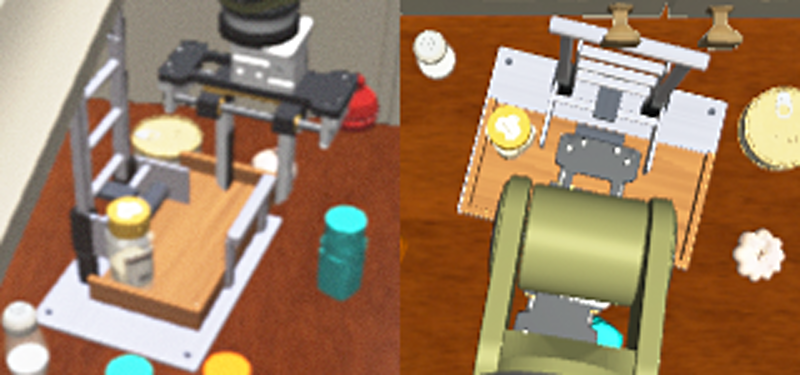

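The side half of the picture shows the two fingers straddling the bar, at (225,150) and (285,160), with the bar at (250,225). The gripper is clear of the jar. I'll descend and grip.

```bash
python3 -m crank '[[0,0.001,0.014,0,0,0],[0,0,0.014,0,0,0],[0,0,0.013,0,0,0],[0,0,0,0,0,0]]'
python3 -m crank '[[0,0,0,0,0,0],[0,0,0,0,0,0],[0,0,0,0,0,0],[0,0,0,0,0,0],[0,0,0,0,0,0],[0,0,0,0,0,0],[0,0,0,0,0,0]]' 0 40
```

```text
time_s: 3.3
ee_pos: [0.5122, -0.0389, 0.1251]
eef_rot: [-3.14, 0.0, 1.343]
force: [-0.5, 0.7, 0.7]
grip_width: 0.0504
grip_force: 0.0
time_s: 4.0
ee_pos: [0.5115, -0.0388, 0.1266]
eef_rot: [-3.138, 0.0, 1.343]
force: [-13.4, 2.5, 10.0]
grip_width: 0.0137
grip_force: 40.0
```

```bash
python3 -m crank '[[0,-0.001,0,0,0,0],[0,0,0,0,0,0],[0,0,0,0,0,0]]'
python3 -m crank '[[0,0,-0.004,0,0,0],[0,0,-0.006,0,0,0],[0,0,-0.006,0,0,0],[0,0,0,0,0,0],[0,0,0,0,0,0]]'
```

```text
time_s: 4.3
ee_pos: [0.5114, -0.0388, 0.1267]
eef_rot: [-3.141, -0.0, 1.343]
force: [-6.7, 1.2, 6.4]
grip_width: 0.0135
grip_force: 40.0
time_s: 4.8
ee_pos: [0.5114, -0.0388, 0.1423]
eef_rot: [-3.141, 0.0, 1.343]
force: [-3.1, 0.8, -6.7]
grip_width: 0.0134
grip_force: 40.0
```

```bash
python3 -m crank '[[0,0,-0.004,0,0,0],[0,0,-0.008,0,0,0],[0,0,-0.01,0,0,0],[0,0,-0.01,0,0,0],[0,0,-0.01,0,0,0],[0,0,-0.01,0,0,0],[0,0,-0.01,0,0,0],[0,0,-0.007,0,0,0],[0,0,-0.003,0,0,0],[0,0,0,0,0,0]]'
python3 -m crank '[[0,0,-0.004,0,0,0],[0,0,-0.008,0,0,0],[0,0,-0.01,0,0,0],[0,0,-0.01,0,0,0],[0,0,-0.01,0,0,0],[0,0,-0.008,0,0,0],[0,0,-0.005,0,0,0],[0,0,-0.002,0,0,0],[0,0,0,0,0,0],[0,0,0,0,0,0]]'
python3 - <<'E'
from h import *
import cv2
S=eyes.camera("side")["pixels"][60:270,185:385]
cv2.imwrite("pics/up.png",cv2.resize(S,None,fx=2.8,fy=2.8,interpolation=cv2.INTER_CUBIC))
o=ctrl.get_obs();print(o["ee_pos"],o["force"],o["moment"])
E
```

```text
time_s: 5.8
ee_pos: [0.5114, -0.0389, 0.2157]
eef_rot: [-3.142, 0.0, 1.343]
force: [-6.7, 1.9, -7.5]
grip_width: 0.0139
grip_force: 40.0
time_s: 6.8
ee_pos: [0.5114, -0.0389, 0.2725]
eef_rot: [-3.141, 0.0, 1.343]
force: [-6.8, 1.5, -6.6]
grip_width: 0.0135
grip_force: 40.0
[ 0.51142034 -0.03887662  0.27243941] [-6.40434279  2.00758045 -7.23560358] [ 0.30382291  1.37802291 -0.16874024]
```

View pics/up.png

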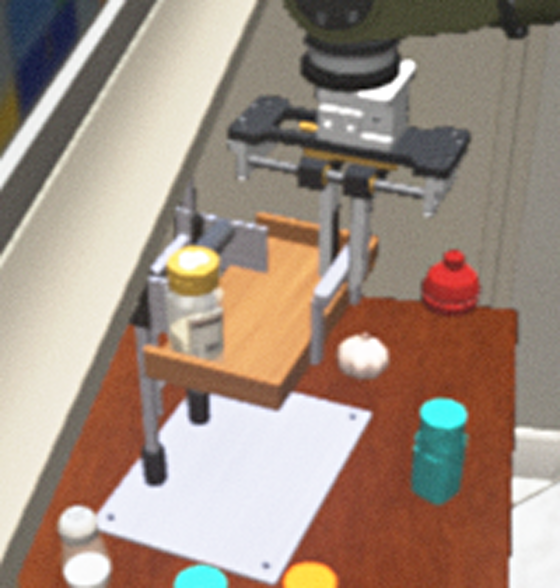

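The side view shows the shelf raised to about 0.146 m, with the jar upright at (195,305). I'll lower it slowly.

```bash
python3 -m crank '[[0,0,0.002,0,0,0],[0,0,0.003,0,0,0],[0,0,0.004,0,0,0],[0,0,0.004,0,0,0],[0,0,0.004,0,0,0],[0,0,0.003,0,0,0],[0,0,0.003,0,0,0],[0,0,0.002,0,0,0]]'
python3 -m crank '[[0,0,0.001,0,0,0],[0,0,0.001,0,0,0],[0,0,0.001,0,0,0],[0,0,0.001,0,0,0]]'
python3 -m crank '[[0,0,0.001,0,0,0],[0,0,0.001,0,0,0],[0,0,0.001,0,0,0],[0,0,0.001,0,0,0]]'
```

```text
time_s: 7.65
ee_pos: [0.5114, -0.0389, 0.2472]
eef_rot: [-3.141, 0.0, 1.343]
force: [-7.2, 1.6, -7.2]
grip_width: 0.0135
grip_force: 40.0
time_s: 8.05
ee_pos: [0.5114, -0.0389, 0.2434]
eef_rot: [-3.141, 0.0, 1.343]
force: [-7.6, 2.5, -6.7]
grip_width: 0.0138
grip_force: 40.0
time_s: 8.45
ee_pos: [0.5114, -0.0389, 0.2393]
eef_rot: [-3.141, 0.0, 1.343]
force: [-7.6, 1.4, -6.2]
grip_width: 0.0137
grip_force: 40.0
```

```bash
cat > ok.py <<'E'
import sys
from station import ctrl
o=ctrl.get_obs(); print(round(o["ee_pos"][2],4),round(o["force"][2],1)); sys.exit(o["force"][2]>-3.5)
E
python3 -m crank '[[0,0,0.0005,0,0,0],[0,0,0.0005,0,0,0],[0,0,0.0005,0,0,0]]' >/dev/null; python3 ok.py && 
python3 -m crank '[[0,0,0.0005,0,0,0],[0,0,0.0005,0,0,0],[0,0,0.0005,0,0,0]]' >/dev/null; python3 ok.py && 
python3 -m crank '[[0,0,0.0005,0,0,0],[0,0,0.0005,0,0,0],[0,0,0.0005,0,0,0]]' >/dev/null && python3 ok.py && 
python3 -m crank '[[0,0,0.0005,0,0,0],[0,0,0.0005,0,0,0],[0,0,0.0005,0,0,0]]' >/dev/null && python3 ok.py && 
python3 -m crank '[[0,0,0.0005,0,0,0],[0,0,0.0005,0,0,0],[0,0,0.0005,0,0,0]]' >/dev/null && python3 ok.py && 
python3 -m crank '[[0,0,0.0005,0,0,0],[0,0,0.0005,0,0,0],[0,0,0.0005,0,0,0]]' >/dev/null && python3 ok.py
```

```text
0.2378 -7.2
0.2378 -7.2False
False
```

```bash
sed -i 's/sys.exit(\(.*\))$/sys.exit(int(\1))/' ok.py
python3 ok.py && 
python3 -m crank '[[0,0,0.0005,0,0,0],[0,0,0.0005,0,0,0],[0,0,0.0005,0,0,0]]' >/dev/null && python3 ok.py && 
python3 -m crank '[[0,0,0.0005,0,0,0],[0,0,0.0005,0,0,0],[0,0,0.0005,0,0,0]]' >/dev/null && python3 ok.py && 
python3 -m crank '[[0,0,0.0005,0,0,0],[0,0,0.0005,0,0,0],[0,0,0.0005,0,0,0]]' >/dev/null && python3 ok.py && 
python3 -m crank '[[0,0,0.0005,0,0,0],[0,0,0.0005,0,0,0],[0,0,0.0005,0,0,0]]' >/dev/null && python3 ok.py && 
python3 -m crank '[[0,0,0.0005,0,0,0],[0,0,0.0005,0,0,0],[0,0,0.0005,0,0,0]]' >/dev/null && python3 ok.py && 
python3 -m crank '[[0,0,0.0005,0,0,0],[0,0,0.0005,0,0,0],[0,0,0.0005,0,0,0]]' >/dev/null && python3 ok.py
```

```text
0.2378 -7.2
0.2364 -6.3
0.2348 -6.6
0.2333 -6.4
0.2318 -7.1
0.2303 -7.4
0.2288 -6.5
```

```bash

python3 -m crank '[[0,0,0.0005,0,0,0],[0,0,0.0005,0,0,0],[0,0,0.0005,0,0,0]]' >/dev/null && python3 ok.py && 
python3 -m crank '[[0,0,0.0005,0,0,0],[0,0,0.0005,0,0,0],[0,0,0.0005,0,0,0]]' >/dev/null && python3 ok.py && 
python3 -m crank '[[0,0,0.0005,0,0,0],[0,0,0.0005,0,0,0],[0,0,0.0005,0,0,0]]' >/dev/null && python3 ok.py && 
python3 -m crank '[[0,0,0.0005,0,0,0],[0,0,0.0005,0,0,0],[0,0,0.0005,0,0,0]]' >/dev/null && python3 ok.py && 
python3 -m crank '[[0,0,0.0005,0,0,0],[0,0,0.0005,0,0,0],[0,0,0.0005,0,0,0]]' >/dev/null && python3 ok.py && 
python3 -m crank '[[0,0,0.0005,0,0,0],[0,0,0.0005,0,0,0],[0,0,0.0005,0,0,0]]' >/dev/null && python3 ok.py && 
python3 -m crank '[[0,0,0.0005,0,0,0],[0,0,0.0005,0,0,0],[0,0,0.0005,0,0,0]]' >/dev/null && python3 ok.py && 
python3 -m crank '[[0,0,0.0005,0,0,0],[0,0,0.0005,0,0,0],[0,0,0.0005,0,0,0]]' >/dev/null && python3 ok.py
```

```text
0.2273 -6.6
0.2258 -6.1
0.2243 -7.2
0.2228 -7.3
0.2213 -7.8
0.2198 -7.3
0.2183 -6.9
0.2168 -7.0
```

```bash

python3 -m crank '[[0,0,0.0005,0,0,0],[0,0,0.0005,0,0,0],[0,0,0.0005,0,0,0]]' >/dev/null && python3 ok.py && 
python3 -m crank '[[0,0,0.0005,0,0,0],[0,0,0.0005,0,0,0],[0,0,0.0005,0,0,0]]' >/dev/null && python3 ok.py && 
python3 -m crank '[[0,0,0.0005,0,0,0],[0,0,0.0005,0,0,0],[0,0,0.0005,0,0,0]]' >/dev/null && python3 ok.py && 
python3 -m crank '[[0,0,0.0005,0,0,0],[0,0,0.0005,0,0,0],[0,0,0.0005,0,0,0]]' >/dev/null && python3 ok.py && 
python3 -m crank '[[0,0,0.0005,0,0,0],[0,0,0.0005,0,0,0],[0,0,0.0005,0,0,0]]' >/dev/null && python3 ok.py
```

```text
0.2153 -6.8
0.2138 -6.0
0.2134 6.9
```

```bash
python3 -m crank '[[0,0,0.0002,0,0,0],[0,0,0,0,0,0]]'
```

```text
time_s: 14.05
ee_pos: [0.5115, -0.0389, 0.2134]
eef_rot: [3.141, 0.0, 1.343]
force: [-14.9, 3.2, 5.6]
grip_width: 0.0136
grip_force: 40.0
```

```bash
python3 -m crank '[[0,0,0.0003,0,0,0],[0,0,0,0,0,0],[0,0,0,0,0,0]]'
```

```text
time_s: 14.35
ee_pos: [0.5115, -0.0388, 0.2134]
eef_rot: [3.141, 0.0, 1.343]
force: [-15.4, 3.0, 8.6]
grip_width: 0.0129
grip_force: 40.0
```

```bash
python3 -m crank '[[0,0,0.0002,0,0,0],[0,0,0,0,0,0],[0,0,0,0,0,0],[0,0,0,0,0,0]]'
python3 -m crank '[[0,0,0,0,0,0]]'
```

```text
time_s: 14.75
ee_pos: [0.5114, -0.0389, 0.2133]
eef_rot: [3.141, 0.0, 1.343]
force: [-16.2, 3.0, 9.3]
grip_width: 0.0137
grip_force: 40.0
time_s: 14.85
ee_pos: [0.5115, -0.0389, 0.2133]
eef_rot: [3.141, 0.0, 1.343]
force: [-16.7, 2.6, 9.8]
grip_width: 0.0137
grip_force: 40.0
```

```bash
python3 -m crank '[[0,0,-0.0004,0,0,0],[0,0,-0.0004,0,0,0],[0,0,0,0,0,0]]'
python3 -m crank '[[0,0,0,0,0,0],[0,0,0,0,0,0],[0,0,0,0,0,0],[0,0,0,0,0,0],[0,0,0,0,0,0]]' 0.045
```

```text
time_s: 15.15
ee_pos: [0.5114, -0.0389, 0.2135]
eef_rot: [3.141, 0.0, 1.343]
force: [-12.5, 3.0, 4.2]
grip_width: 0.0135
grip_force: 40.0
time_s: 15.65
ee_pos: [0.5119, -0.039, 0.2118]
eef_rot: [3.141, -0.0, 1.343]
force: [0.5, 0.8, -0.2]
grip_width: 0.0445
grip_force: 0.0
```

Released, with no contact force left. I'll retract upward.

```bash
python3 -m crank '[[0,0,-0.005,0,0,0],[0,0,-0.01,0,0,0],[0,0,-0.015,0,0,0],[0,0,-0.02,0,0,0],[0,0,-0.02,0,0,0],[0,0,-0.015,0,0,0],[0,0,0,0,0,0],[0,0,0,0,0,0]]'
python3 - <<'E'
from h import *
import cv2
S=eyes.camera("side")["pixels"][60:270,185:385]
cv2.imwrite("pics/end.png",cv2.resize(S,None,fx=2.8,fy=2.8,interpolation=cv2.INTER_CUBIC))
E
```

```text
time_s: 16.45
ee_pos: [0.5117, -0.0389, 0.2965]
eef_rot: [3.141, -0.0, 1.343]
force: [0.1, -0.5, -0.2]
grip_width: 0.0449
grip_force: 0.0
```

View pics/end.png

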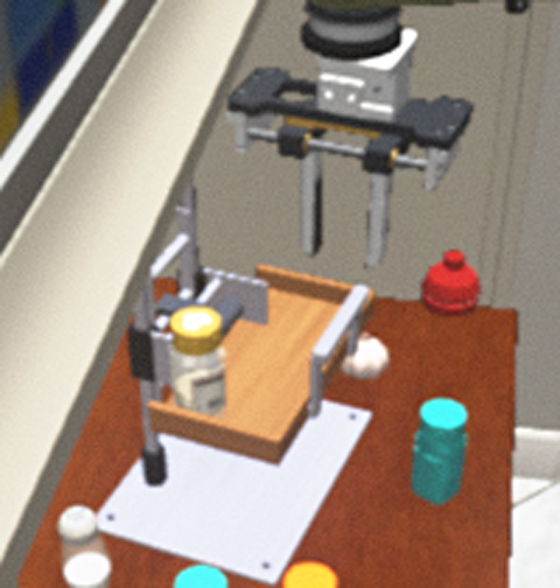

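The final picture shows the shelf hooked at mid-height, with the bar at (340,325) and the pawl over a rung at (190,310). The jar is upright at (198,360), the gripper is clear above, and the neighbouring items have not moved.

```bash
python3 -c "
from station import ctrl
print(ctrl.hand_in())"
```

```text
the job is handed in; nothing more can be done
None
```

The shelf is hooked on the second rung, about 0.087 m above its lowest position; it was pressed down with about 10 N and held, the jar is still upright, nothing else in view moved, and the job was handed in at about 16.5 s.

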